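Wedge the food slicer's front feet off the worktop and hold it

TASK

I want to change the two front feet of the food slicer, so lock its carriage first, or it will roll back when the front comes up: swing the lock lever on the front of the base round until it drops into its notch. Then take the wooden wedge by its grip and push its thin end straight in under the middle of the slicer's front edge until both front feet just come off the worktop, only a few millimetres, without shoving the machine along or disturbing the things around it. Finish holding: keep gripping the wedge in place, touching nothing else, and do not let go.

Things in the scene. Friction and masses are not known exactly. Their poses are not given: they have to be found in the camera images.
- slicer: Loose electric food slicer, white and metal, about 2.9 kg, on four gripping rubber feet. Origin on the worktop under its base's centre; x front to back, y left; front (-x) faces the robot within 0.25 rad. Base plate 290 (x) by 230 mm, underside 12, deck 28 mm up. Feet 24 mm wide at x, y = +-120, +-90 mm. On deck: carriage 98 mm high from x = -68 mm back, gauge plate 140 high from -105 at y = 8.
- lock_lever (a joint): Carriage lock lever on the deck's front, upright hinge, rad: 0 points to the slicer's front (-x), grows towards its right (counterclockwise from above), stop 1.67. Notch between two ridges on a dark plate, by a punched dot, at 1.571: lever points right (-y). Swings with 0.5 N at the grip, about 6 N over the ridge; a spring ball holds it in the notch, its hook holds the carriage. Stays where left.
- lever_grip (a point): Centre line of the lever's upright round black grip, 10 mm below its top: the grip is 18 mm wide, from 46 to 80 mm above the worktop (this point at 70 mm), 62 mm from the hinge. The flat lever arm lies below it at 41 to 46 mm.
- lever_hinge (a point): Point on the lever's upright hinge axis, 43 mm above the worktop, on the deck at x = -114 mm, y = -42 mm of the slicer.
- carriage (a joint): How far the slicer's carriage has rolled back from its front home position, in m: 0 is home (at the start), up to 0.075. It rolls very easily. The locked lever holds it within about 2 mm of home.
- front_edge (a point): Middle of the lower front edge of the slicer's base, 12 mm above the worktop at the start: the place to push the wedge under.
- foot_front_right (a point): Centre of the underside of the slicer's front right foot; its height is 0 while it stands on the worktop. It rises 0.9 mm for each mm that the front edge is lifted.
- foot_front_left (a point): The same for the front left foot.
- wedge: Plain wooden wedge with upright grip block, 154 mm long, 34 wide, 120 g, waxed (friction 0.2), flat side down. Origin on the worktop; x points to the thin end (x = 79 mm, 3 mm thick); top rises 1 in 6 to 21 mm at x = -31; grip block x = -31 to -75, 28 wide (y), 52 high. It meets the slicer's edge when the tip is 54 mm under it, then lifts 1 mm per 6 mm. Pushing takes 5 to 13 N.
- wedge_grip (a point): Middle of the wedge's grip block, 34 mm above its underside, 132 mm behind its thin end; grip it across its 28 mm width (wedge y).
- wedge_tip (a point): Middle of the wedge's thin end, at its underside.
- kitchen_timer: Round white and red kitchen timer, 70 mm wide, 63 mm high; bystander, left of the slicer. Origin at its underside.
- fish_tin: Flat round tin, 86 mm wide, 40 mm high; bystander, left of the slicer. Origin at its underside.
- spice_jar: Slim spice jar with green cap, 46 mm wide, 106 mm high; bystander, left of the slicer. Origin at its underside.
- mug: Tall white mug, 118 mm high; bystander, right of the slicer. Origin at its underside.
- jar_small: Jar with a yellow lid, 64 mm wide, 90 mm high; bystander, far left of the wedge. Origin at its underside.
- tin: Round food tin, 76 mm wide, 58 mm high; bystander, right in front of the slicer. Origin at its underside.
There are look-alikes about, which are no part of the job. What is shaped like the wedge but orange or turquoise is not meant.

How it is judged:
By the outcome, as a careful person would: the job done as asked, in the order asked, and still so for the second after the job is handed in, while the arm keeps its last pose, push and grip.
It also fails if it takes over 61 s, if anything falls off the work surface, if the arm or the gripper's body presses on something with over 40 N, if the wrist force passes 120 N, or if a joint passes its speed limit or range.

ROBOT

A 6-joint arm with a two-finger parallel gripper is mounted at the origin on the work surface; the furniture and walls round the work are solid. World frame = base frame: x ahead of the robot, y to its left, z up, the work surface at z = 0. Lengths are in m, angles in degrees, forces in N, time in s.
With the tool pointing down it reaches from about 0.4 to 0.825 m from the base axis. Payload 7 kg.
Tool frame: the origin (TCP) lies midway between the tips of the shut fingers; the grasp point (between the pads) lies 19 mm behind it; z points along the fingers, y is the line along which they close (so a half turn about z gives the same grasp; the last joint's range is limited). The gripper opens to 88 mm and grips with 3 to 60 N. Pads are 19 mm wide; open, the fingers measure 130 mm over their backs; the gripper's body (78 mm by 193 mm) begins 47 mm behind the grasp point.
Start: joints at [-51.962, 20.546, 0.682, 0, -70.136, -16.507], TCP at [0.248, -0.628, 0.227] pointing down, gripper open.
Joint ranges: [-176.03, 176.03], [-82.01, 121.73], [-58.28, 71.71], [-173.87, 95.51], [-174.79, -0.11], [-173.66, 173.66]. Speed limits (degrees/s): [136.94, 136.94, 172.46, 180, 180, 180].

INTERFACE

Orientations are given as a 3x3 rotation matrix whose columns are the frame's x, y, z axes.
In Python, from rig import robot gives the robot as it stands. Calls block until the motion is done:
- robot.goto(position, orientation): joint-space move of the TCP to a pose.
- robot.servo_line(position, ori=None, speed=0.15): straight line of the TCP; ori=None keeps the orientation; speed is the mean speed in m/s.
- robot.movej(angles): joint-space move.
- robot.move_gripper(opening): opening from 0.0 (shut) to 1.0 (fully open); the grip force is fixed at half the most; returns when the fingers have stopped.
- robot.dwell(seconds).
- robot.ik(position, orientation): joint angles nearest the present ones, or None.
- robot.grab_frame(name): name is "scene" or "top"; returns (picture, depth): 400x640x3 uint8, red, green, blue; 400x640 float32, m along the optical axis (not along the pixel's ray), 0 where there is no reading.
- robot.camera_info(name): a dict with "vfov" (degrees; the focal length in pixels is half the picture's height over the tangent of half this angle, whatever the lens; pixels are square), "cx", "cy" (the principal point, pixels), "view" (4x4, takes a point from world to camera coordinates). Camera axes: x right, y down, z forward; pixel columns grow to the right and rows downward; lengths in m; the calibration is good to about 2 mm. A picture is of the moment at which its call begins. camera_info takes no time and is no camera call.
A pose or a line that the arm cannot do raises robot.Unreachable and nothing moves.
- robot.job_done(): hands the job in; it is judged then, once.
Readings, each from a call of its own:
- robot.read_t(): time.
- robot.read_qpos(): joint angles.
- robot.read_qvel(): joint speeds.
- robot.read_effort(): joint torques, N m.
- robot.read_position(): TCP position.
- robot.read_tcp_rot(): TCP orientation.
- robot.read_force(): force on the tool from outside, world axes, zero at the start.
- robot.read_ft_torque(): the same for the moment, N m.
- robot.read_grip_width(): opening from 0.0 (shut) to 1.0 (fully open).
- robot.read_finger_force(): force on a finger pad.
Only numpy, scipy, OpenCV 4.12 (cv2) and the standard library are available. Lean on these libraries where they do the work, as an engineer would, in place of code of your own. Each camera call takes 0.05 s, during which the arm holds its last target. There are 200 camera calls.

## Working session

There is one attempt and no reset: what is moved stays moved. The work goes in short steps, each a Python script; the robot and the scene stay as the last script left them, time stands still between calls to the robot, and variables do not carry over. Pictures are saved under pics/ and viewed, at most 10 in all, crops included, and the job is handed in when it is done.

```bash
mkdir -p pics; ls; cat > h.py <<'E'
import numpy as np, cv2
from rig import robot
def cam(n):
    c=robot.camera_info(n); return c
def cloud(n,depth):
    c=cam(n); f=200/np.tan(np.radians(c["vfov"])/2)
    v,u=np.mgrid[0:400,0:640]
    P=np.stack([(u-c["cx"])/f*depth,(v-c["cy"])/f*depth,depth,np.ones_like(depth)],-1)
    W=P@np.linalg.inv(np.array(c["view"])).T
    W=W[...,:3]; W[depth==0]=np.nan
    return W
E
python3 - <<'E'
from h import *
for n in("scene","top"):
    p,d=robot.grab_frame(n); np.savez(n+"0",p=p,W=cloud(n,d),d=d)
    cv2.imwrite(f"pics/{n}0.png",p[...,::-1]); c=cam(n); print(n,c["vfov"],c["cx"],c["cy"],np.linalg.inv(np.array(c["view"])).round(3), (d==0).mean())
print(robot.read_t(),robot.read_tcp_rot())
E
```

```text
pics
scene 45.55793420726649 319.61832293012145 198.08675422265375 [[ 0.786 -0.273  0.554 -0.454]
 [-0.618 -0.324  0.717 -1.215]
 [-0.016 -0.906 -0.423  0.801]
 [ 0.     0.     0.     1.   ]] 0.1191796875
top 44.43330152240902 308.67111626945353 198.12012270381194 [[ 0.097 -0.934  0.344 -0.123]
 [-0.995 -0.094  0.026  0.014]
 [ 0.008 -0.345 -0.939  1.783]
 [ 0.     0.     0.     1.   ]] 0.00380859375
0.1 [[-9.30253453e-01 -3.66916954e-01 -6.79818832e-04]
 [-3.66917555e-01  9.30252517e-01  1.32768544e-03]
 [ 1.45252880e-04  1.48452143e-03 -9.99998888e-01]]
```

View pics/scene0.png

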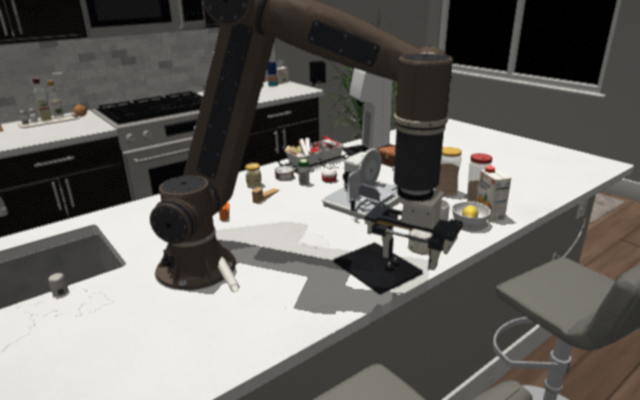

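View pics/top0.png

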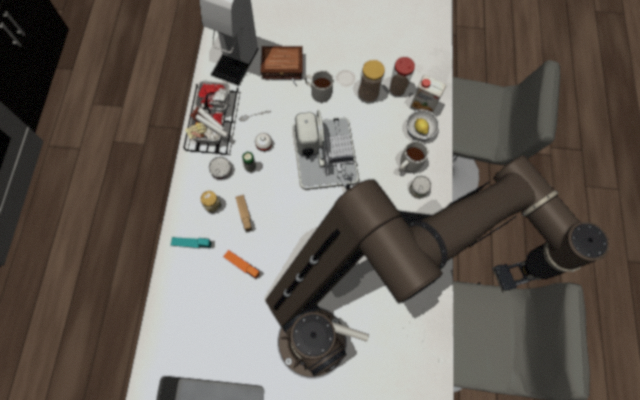

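The scene view shows the slicer at (365,185) and the wooden wedge at (265,193), but the arm hides the lever side. In the top view the slicer is at (325,150), the wooden wedge at (243,212), and the arm covers the lever near (350,187). I'll swing the arm aside and look closer.

```bash
python3 - <<'E'
from h import *
q=list(robot.read_qpos()); q[0]=-80; robot.movej(q)
for n in("scene","top"):
    fs=[robot.grab_frame(n) for _ in range(3)]
    p=np.mean([f[0] for f in fs],0); d=np.median([f[1] for f in fs],0)
    W=cloud(n,d); np.savez(n+"1",p=p,W=W,d=d)
    p=p.astype(np.uint8)
    if n=="top": c=p[90:290,160:440]; 
    else: c=p[120:240,200:440]
    s=2.85 if n=="top" else 3.3
    cv2.imwrite(f"pics/{n}1c.png",cv2.resize(c[...,::-1],None,fx=s,fy=s,interpolation=cv2.INTER_CUBIC))
    for (u,v) in ([(243,200),(240,215),(325,180),(350,187),(300,250)] if n=="top" else [(257,195),(270,191),(345,205),(300,220)]): print(n,u,v,W[v,u].round(4))
print(robot.read_t())
E
```

```text
scene 257 195 [0.382  0.262  0.0349]
scene 270 191 [-0.1211 -0.6661  0.5162]
scene 345 205 [ 0.5957 -0.0116  0.0268]
scene 300 220 [-0.0998 -0.7095  0.4785]
top 243 200 [0.4953 0.315  0.0042]
top 240 215 [0.4305 0.3158 0.0149]
top 325 180 [0.6005 0.0072 0.0275]
top 350 187 [ 0.5939 -0.0931 -0.0043]
top 300 250 [0.3212 0.0758 0.0006]
1.6417
```

View pics/top1c.png

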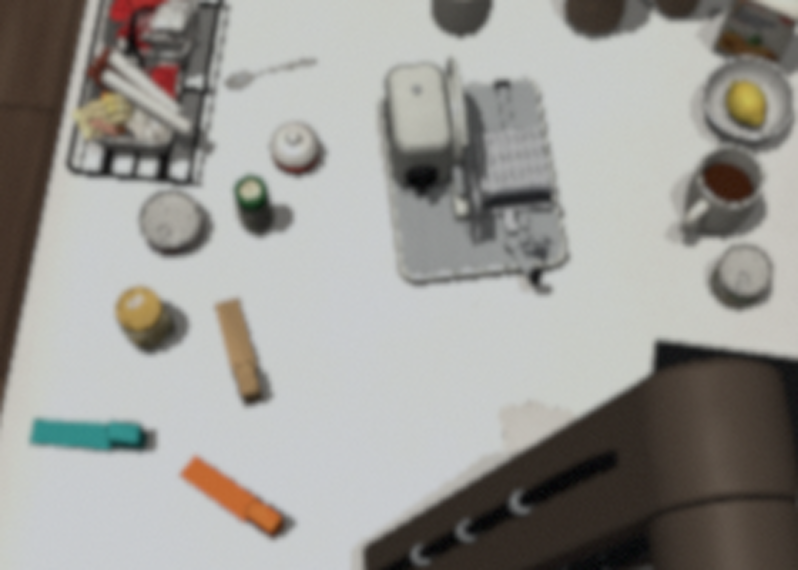

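View pics/scene1c.png

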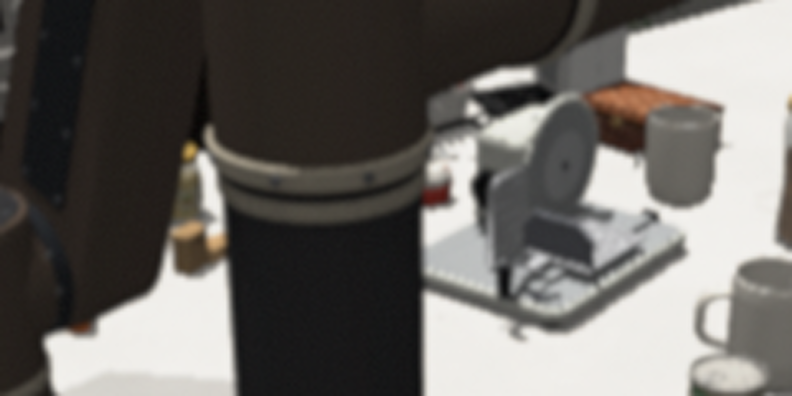

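Top crop: the slicer's front edge runs from (405,280) to (565,262), with the lever's dark grip near (535,275). The wooden wedge has its block at (247,380) and its thin end at (228,302). In the scene crop the black upright grip is at (505,280). Next I'll fit the poses from both clouds.

```bash
cat > fit.py <<'E'
from h import *
T1=np.load("top1.npz");S1=np.load("scene1.npz");S0=np.load("scene0.npz")
def pts(N,lo,hi,box):
    W=N["W"];m=(W[...,2]>lo)&(W[...,2]<hi)&(W[...,0]>box[0])&(W[...,0]<box[1])&(W[...,1]>box[2])&(W[...,1]<box[3])
    return W[m],N["p"][m],np.argwhere(m)
def rect(P): return cv2.minAreaRect(P[:,:2].astype(np.float32)*1000)
E
python3 - <<'E'
from fit import *
sb=(.5,1.0,-.2,.2); wb=(.35,.6,.2,.4)
for n,N in(("T1",T1),("S1",S1)):
    P,_,_=pts(N,.022,.034,sb); print(n,"deck",len(P),rect(P),np.median(P[:,2]))
    P,c,ij=pts(N,.036,.095,(.45,.68,-.16,.0)); k=c.mean(1)<90
    for a,b,i in zip(P[k],c[k],ij[k]): print(a.round(3),b.round(0),i[::-1])
for n,N in(("T1",T1),("S0",S0)):
    P,c,_=pts(N,.004,.07,wb); k=(c[:,0]-c[:,2]>30);P=P[k]; print(n,"wedge",len(P),rect(P))
    Q=P[P[:,2]>.04];print("block",len(Q),rect(Q) if len(Q) else 0,Q.mean(0),np.median(Q[:,2]))
    Q=P[P[:,2]<.03];print("ramp",len(Q),Q.mean(0),rect(Q)if len(Q) else 0)
E
```

```text
T1 deck 1821 ((787.3433837890625, 8.637481689453125), (305.08294677734375, 473.9074401855469), 80.98876190185547) 0.027763716846124442
[ 0.674 -0.056  0.094] [62. 64. 66.] [344 157]
[ 0.675 -0.06   0.094] [60. 61. 63.] [345 157]
[ 0.676 -0.064  0.093] [56. 57. 59.] [346 157]
[ 0.676 -0.068  0.093] [55. 55. 58.] [347 157]
[ 0.676 -0.071  0.094] [52. 53. 55.] [348 157]
[ 0.677 -0.075  0.092] [50. 52. 54.] [349 157]
[ 0.679 -0.079  0.089] [52. 53. 55.] [350 157]
[ 0.679 -0.087  0.09 ] [67. 68. 69.] [352 157]
[ 0.67  -0.008  0.085] [85. 86. 88.] [331 158]
[ 0.667 -0.011  0.091] [86. 88. 89.] [332 158]
[ 0.667 -0.023  0.092] [65. 65. 68.] [335 158]
[ 0.667 -0.026  0.095] [60. 61. 64.] [336 158]
[ 0.669 -0.03   0.091] [58. 60. 62.] [337 158]
[ 0.67  -0.034  0.09 ] [56. 56. 59.] [338 158]
[ 0.668 -0.038  0.094] [51. 52. 54.] [339 158]
[ 0.67  -0.042  0.09 ] [50. 52. 53.] [340 158]
[ 0.673 -0.045  0.086] [47. 48. 50.] [341 158]
[ 0.673 -0.049  0.086] [43. 44. 46.] [342 158]
[ 0.674 -0.053  0.085] [43. 44. 45.] [343 158]
[ 0.672 -0.057  0.089] [41. 41. 44.] [344 158]
[ 0.676 -0.061  0.083] [4
[... 16790 characters left out ...]
5, 282.2409973144531), (46.05569076538086, 25.6097412109375), 24.744861602783203) [0.39172825 0.28260541 0.05019825] 0.04988123474909312
ramp 165 [0.45829073 0.31095815 0.01176333] ((453.7834167480469, 309.0355224609375), (117.48393249511719, 32.24285125732422), 22.056732177734375)
S0 wedge 172 ((443.1510925292969, 313.83990478515625), (167.93002319335938, 95.54003143310547), 62.421470642089844)
block 64 ((417.80145263671875, 329.96795654296875), (162.8108673095703, 35.66785430908203), 62.421470642089844) [0.4117414  0.3156349  0.05158366] 0.04962415202956988
ramp 97 [0.43396426 0.29520488 0.01266369] ((444.5024719238281, 309.92926025390625), (164.375, 87.87162017822266), 60.584110260009766)
```

The grip's top is at about (0.567, -0.082, 0.080), which matches the given 80 mm height. I'll now refine the slicer and wedge poses, printing less.

```bash
python3 - <<'E'
from fit import *
from scipy.optimize import least_squares, minimize
def comp(m,seed):
    n,l=cv2.connectedComponents(m.astype(np.uint8),connectivity=4); return l==l[seed[1],seed[0]]
# --- deck: T1
W=T1["W"]; m=(W[...,2]>.018)&(W[...,2]<.2)&(W[...,0]<.95)&(abs(W[...,1])<.16)
m=comp(m,(325,180)); low=m&(W[...,2]<.034)
P=W[m][:,:2]*1000; L=W[low]
print("slicer all rect",cv2.minAreaRect(P[W[m][:,2]<.034].astype(np.float32)),len(L))
D=L[:,:2]*1000
# front, left and right borders from the deck points: iterate yaw
def fitpose(D):
    # maximise inside-ness: front/left/right quantile extents under yaw minimising border spread
    best=None
    for yaw in np.radians(np.arange(-16,16,.25)):
        c,s=np.cos(yaw),np.sin(yaw); X=D[:,0]*c+D[:,1]*s; Y=-D[:,0]*s+D[:,1]*c
        w=np.percentile(Y,99.7)-np.percentile(Y,.3)
        # front border: min X in Y bins
        b=[X[(Y>a)&(Y<a+8)].min() for a in np.arange(np.percentile(Y,5),np.percentile(Y,60),8) if ((Y>a)&(Y<a+8)).any()]
        sc=np.std(b)
        r=(sc,np.degrees(yaw),np.median(b),np.percentile(Y,.3),np.percentile(Y,99.7),np.percentile(X,99.8))
        if best is None or r<best: best=r
    return best
print("deck T1 std,yaw,front,ymin,ymax,back",np.round(fitpose(D),2))
W=S1["W"]; m=(W[...,2]>.018)&(W[...,2]<.034)&(W[...,0]<.95)&(abs(W[...,1])<.18)&(W[...,0]>.5)
D2=W[comp(m,(365,210))|comp(m,(345,205))][:,:2]*1000
print("deck S1",len(D2),np.round(cv2.minAreaRect(D2.astype(np.float32))[0]),D2.min(0).round(),D2.max(0).round())
np.savez("deck",D=D,D2=D2)
# --- wedge by colour
for n,N in(("T1",T1),("S0",S0)):
    W=N["W"];p=N["p"].astype(float); m=(p[...,0]-p[...,2]>28)&(W[...,0]>.33)&(W[...,0]<.58)&(W[...,1]>.235)&(W[...,1]<.36)&(W[...,2]<.06)&(W[...,2]>-.01)
    seed=(241,208) if n=="T1" else (257,195)
    m=comp(m,seed);Q=W[m]
    print(n,"wedge",m.sum(),np.round(cv2.minAreaRect((Q[:,:2]*1000).astype(np.float32)),1) if 0 else cv2.minAreaRect((Q[:,:2]*1000).astype(np.float32)))
    def cost(v):
        x0,y0,a=v;c,s=np.cos(a),np.sin(a);X=(Q[:,0]*1e3-x0)*c+(Q[:,1]*1e3-y0)*s;Y=-(Q[:,0]*1e3-x0)*s+(Q[:,1]*1e3-y0)*c
        z=np.where(X<-31,52,21-(X+31)/6.1)
        out=np.maximum(abs(Y)-17,0)**2+np.maximum(X-79,0)**2+np.maximum(-75-X,0)**2
        return np.mean(np.minimum(abs(z-Q[:,2]*1e3),15))+np.mean(np.minimum(out,100))
    r=min((minimize(cost,[437+dx,302+dy,np.radians(y)],method="Nelder-Mead") for dx in(-6,0,6) for dy in(-4,4) for y in(15,22,28)),key=lambda r:r.fun)
    print(n,"wedge fit",r.x[:2].round(1),np.degrees(r.x[2]).round(2),r.fun)
E
```

```text
slicer all rect ((722.4141845703125, 18.955703735351562), (294.8202209472656, 230.69619750976562), 12.613236427307129) 1854
deck T1 std,yaw,front,ymin,ymax,back [   2.73   13.5   561.79 -265.05  -34.64  849.61]
deck S1 895 [715.  11.] [ 567. -124.] [879. 120.]
T1 wedge 283 ((441.66448974609375, 303.52471923828125), (155.67738342285156, 33.22698974609375), 22.84851837158203)
T1 wedge fit [440.2 303.7] 21.06 3.0565623095904098
S0 wedge 195 ((442.5284729003906, 305.4935302734375), (171.99969482421875, 58.627960205078125), 32.298439025878906)
S0 wedge fit [439.1 296.7] 28.15 11.817157817189013
```

Slicer: centre (0.722, 0.019), yaw about 12.8°, fitted 295x231 mm against 290x230 given. The hinge comes out at (0.620, -0.047). The grip is 63.6 mm from it (62 given), so the lever is at about 20°. I'll push the lever round with shut fingers, face tangential, watching the force.

```bash
cat >> h.py <<'E'
YAW=np.radians(12.8); C=np.array([.7224,.019])
def rot2(a): return np.array([[np.cos(a),-np.sin(a)],[np.sin(a),np.cos(a)]])
HINGE=C+rot2(YAW)@[-.114,-.042]; EDGE=C+rot2(YAW)@[-.145,0]
def R(a):  # tool down, tool y along world angle a
    y=np.array([np.cos(a),np.sin(a),0]); z=np.array([0,0,-1.]); return np.column_stack([np.cross(y,z),y,z])
def arc(phi,gap,z=.052,flip=0):
    a=np.pi+YAW+np.radians(phi); e=np.array([np.cos(a),np.sin(a)]); t=np.array([-e[1],e[0]])
    p=HINGE+.062*e-t*(.030+gap); return [*p,z],R(np.arctan2(t[1],t[0])+flip*np.pi),t
E
python3 - <<'E'
from h import *
print(HINGE,EDGE,robot.read_qpos())
best=[]
for f in(0,1):
    print(f,[np.round(robot.ik(*arc(p,.012,flip=f)[:2]),0) if robot.ik(*arc(p,.012,flip=f)[:2]) is not None else None for p in(20,50,95)])
E
```

```text
[ 0.62053801 -0.0472128 ] [ 0.58100334 -0.01312453] [-7.99145750e+01  2.05914668e+01  6.42097809e-01 -1.74253202e-02
 -7.01367784e+01 -1.65083427e+01]
0 [array([ 16.,  19., -28.,   0., -43., 107.]), array([ 11.,  20., -26.,   0., -44., 141.]), array([   7.,   24.,  -20.,    0.,  -47., -169.])]
1 [array([ 16.,  19., -28.,   0., -43., -73.]), array([ 11.,  20., -26.,   0., -44., -39.]), array([  7.,  24., -20.,   0., -47.,  11.])]
```

```bash
python3 - <<'E'
from h import *
robot.move_gripper(0.0)
p,r,t=arc(20,.014,flip=1)
robot.goto([p[0],p[1],.22],r)
robot.servo_line(p,r,speed=.12)
f0=np.array(robot.read_force()); print("t",robot.read_t(),"pos",np.round(robot.read_position(),4),p,"f0",f0.round(2))
phi=20;gap=.014; hist=[]
for g in(.009,.004,0.0):
    p,r,t=arc(20,g,flip=1); robot.servo_line(p,r,speed=.04); f=np.array(robot.read_force())-f0; print("gap",g,f.round(1))
for phi in(32,44,56,68,74,78,80,82,84):
    p,r,t=arc(phi,0,flip=1); robot.servo_line(p,r,speed=.06); f=np.array(robot.read_force())-f0
    ft=-f[:2]@t; print(phi,"push",round(ft,2),f.round(1))
    if ft>14: break
print(robot.read_t())
E
```

```text
t 7.7083 pos [ 0.5451 -0.0437  0.0526] [np.float64(0.5445877198400104), np.float64(-0.04381378009317269), 0.052] f0 [-0.4   0.21  0.52]
gap 0.009 [ 0.1  0.3 -0.3]
gap 0.004 [-0.7 -0.2 -0.1]
gap 0.0 [ 1.1 -1.3 -1. ]
32 push -0.38 [ 0.  -0.5 -1.3]
44 push 0.16 [-0.3 -0.2 -0.8]
56 push -0.74 [ 0.4 -1.  -0.4]
68 push -0.07 [-0.  -0.7 -0.5]
74 push -0.23 [ 0.2  0.2 -1.3]
78 push -0.46 [ 0.5 -1.  -0.2]
80 push 4.26 [-4.4  2.   1.4]
82 push 8.36 [-8.7  3.2  5.7]
84 push -0.28 [ 0.4 -1.1 -1. ]
11.3417
```

The force peaked at about 8 N and then dropped at 84°, so the ridge was passed. I'll back off and check.

```bash
python3 - <<'E'
from h import *
p,r,t=arc(84,.012,flip=1); robot.servo_line(p,r,speed=.08)
robot.servo_line([p[0],p[1],.2],r,speed=.25)
q=list(robot.read_qpos()); q[0]=60; robot.movej(q)
fs=[robot.grab_frame("top") for _ in range(3)]
p=np.mean([f[0] for f in fs],0).astype(np.uint8); W=cloud("top",np.median([f[1] for f in fs],0)); np.savez("top2",p=p,W=W)
s,_=robot.grab_frame("scene")
a=cv2.resize(p[100:200,280:400,::-1],None,fx=3.3,fy=3.3,interpolation=cv2.INTER_CUBIC)
b=cv2.resize(s[150:250,310:430,::-1],None,fx=3.3,fy=3.3,interpolation=cv2.INTER_CUBIC)
cv2.imwrite("pics/lock.png",np.hstack([a,b]))
m=(W[...,2]>.060)&(W[...,2]<.09)&(p.mean(2)<90)&(W[...,0]>.55)&(W[...,0]<.66)&(W[...,1]>-.14)&(W[...,1]<-.03)
print(m.sum(),W[m].mean(0).round(4),np.round(np.median(W[m],0),4)); g=np.median(W[m],0)[:2]-HINGE
print("phi",np.degrees(np.arctan2(g[1],g[0]))%360-180-12.8,np.hypot(*g),robot.read_t())
m=(W[...,2]>.018)&(W[...,2]<.034)&(W[...,0]<.95)&(abs(W[...,1])<.16);n,l=cv2.connectedComponents(m.astype(np.uint8),connectivity=4);print(cv2.minAreaRect((W[l==l[180,325]][:,:2]*1000).astype(np.float32)))
E
```

```text
16 [ 0.6187 -0.1066  0.0741] [ 0.6177 -0.1068  0.076 ]
phi 74.5091140078098 0.059639627093838535 14.4833
((656.3897094726562, 68.76652526855469), (351.8857421875, 178.7432403564453), 52.65891647338867)
```

View pics/lock.png

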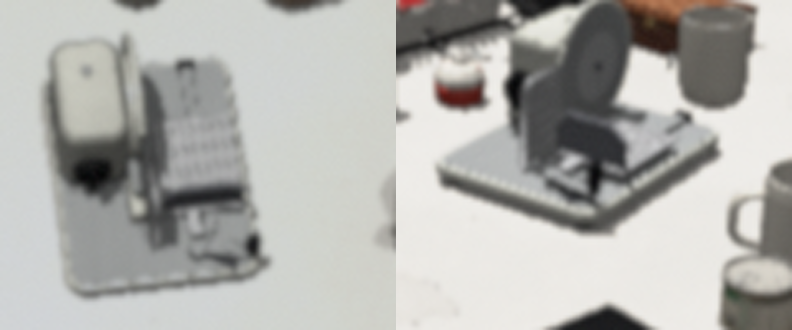

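The left panel shows the grip at (255,243), right of the hinge. The right panel shows it at (593,180). The depth-based angle (about 75–80°) is in doubt, so I'll compare it against predicted silhouettes.

```bash
python3 - <<'E'
from h import *
def proj(n,P):
    c=cam(n); f=200/np.tan(np.radians(c["vfov"])/2); Q=np.array(c["view"])@[*P,1]; return np.array([c["cx"]+f*Q[0]/Q[2],c["cy"]+f*Q[1]/Q[2]])
def grip(phi,z):
    a=np.pi+YAW+np.radians(phi); return [HINGE[0]+.062*np.cos(a),HINGE[1]+.062*np.sin(a),z]
s,_=robot.grab_frame("scene"); np.savez("scene2",p=s)
for n,im in(("top",np.load("top2.npz")["p"]),("scene",s)):
    print(n,"hinge",proj(n,[*HINGE,.043]).round(1))
    for ph in(70,75,80,85,90,95): print(ph,proj(n,grip(ph,.080)).round(1),proj(n,grip(ph,.046)).round(1))
    u,v=proj(n,grip(82,.063)).astype(int)
    g=im.mean(2).astype(int); print("cols",u-7,"rows",v-9); print(g[v-9:v+10,u-7:u+9])
n="top";im=np.load("top1.npz")["p"]; 
for ph in(15,20,25): print(ph,proj(n,grip(ph,.080)).round(1),proj(n,grip(ph,.046)).round(1))
print(im.mean(2).astype(int)[180:195,340:354])
E
```

```text
top hinge [339.7 175. ]
70 [356.4 174.6] [355.5 178. ]
75 [356.6 173.3] [355.8 176.8]
80 [356.7 172. ] [355.8 175.5]
85 [356.7 170.7] [355.8 174.2]
90 [356.5 169.4] [355.6 172.9]
95 [356.2 168.1] [355.3 171.6]
cols 349 rows 164
[[117 119 120 121 128 145 152 139 152 186 203 207 208 208 208 208]
 [141 144 143 144 146 151 148 136 149 183 202 207 208 207 207 206]
 [152 153 153 153 153 152 151 150 167 191 204 208 208 207 208 208]
 [154 156 155 154 154 152 155 165 182 198 206 208 208 209 208 207]
 [154 154 154 155 154 152 154 167 179 196 205 208 208 208 208 208]
 [154 155 155 155 154 151 151 157 161 182 201 207 208 209 207 209]
 [153 155 155 155 153 146 137 132 131 160 191 205 208 208 208 208]
 [151 152 152 153 149 134 109  89  91 132 178 201 207 208 208 207]
 [148 146 144 145 140 116  80  51  57 108 166 197 206 207 208 209]
 [148 145 140 138 127  98  58  33  45 103 163 196 206 208 208 208]
 [151 149 143 136 121  89  48  28  46 107 169 198 208 208 207 208]
 [143 145 145 141 127  95  55  32  51 113 171 199 206 207 208 208]
 [121 129 136 140 132 110  75  48  63 114 167 193 200 206 208 208]
 
[... 2182 characters left out ...]
7 133 142 148 143 131 116 107 107 103 105 110 116]
 [124 114 110 125 135 128 105  81  67  71  84 100 109 122]
 [110 102 101 112 123 108  78  47  38  58 100 133 148 161]
 [142 136 130 129 120  94  58  34  36  75 128 167 182 190]
 [178 171 162 155 136 100  58  30  41  94 149 184 196 200]
 [195 188 178 170 152 118  74  40  53 104 155 183 193 198]
 [200 193 182 174 163 138 101  67  68 103 142 163 172 186]
 [201 197 185 177 170 159 135 105  89 101 118 129 141 165]
 [200 198 191 182 178 174 163 137 112 105 107 110 119 150]
 [201 200 196 191 188 187 183 164 138 125 121 122 132 159]
 [201 202 202 199 198 197 195 185 170 159 157 158 164 181]
 [202 202 202 202 201 202 201 198 193 188 189 188 191 196]]
```

```bash
python3 - <<'E'
from h import *
from scipy.optimize import minimize,least_squares
def proj(n,P):
    c=cam(n); f=200/np.tan(np.radians(c["vfov"])/2); Q=np.array(c["view"])@[*P,1]; return np.array([c["cx"]+f*Q[0]/Q[2],c["cy"]+f*Q[1]/Q[2]])
def cen(im,box,z=None):
    u0,u1,v0,v1=box; w=np.clip(75-im.mean(2)[v0:v1,u0:u1],0,None); v,u=np.mgrid[v0:v1,u0:u1]; return np.array([(w*u).sum(),(w*v).sum()])/w.sum()
T1,T2=np.load("top1.npz"),np.load("top2.npz");S1,S2=np.load("scene1.npz")["p"],np.load("scene2.npz")["p"]
G=[]
for a,b in((cen(T1["p"],(344,351,184,191)),cen(S1,(350,356,201,211))),(cen(T2["p"],(353,360,170,178)),cen(S2,(366,374,200,209)))):
    r=least_squares(lambda P:np.r_[proj("top",P)-a,proj("scene",P)-b],[.6,-.1,.06]); G.append(r.x); print(a.round(1),b.round(1),"grip",r.x.round(4),"res",r.fun.round(2))
# deck pose: soft-IoU of the outline in the top picture at known deck size
for n,T in(("T1",T1),("T2",T2)):
    W=T["W"]; m=(W[...,2]>.015)&(W[...,2]<.2)&(W[...,0]>.52)&(W[...,0]<.95)&(abs(W[...,1]-.02)<.17)
    k,l,st,_=cv2.connectedComponentsWithStats(m.astype(np.uint8),connectivity=4); M=l==1+np.argmax(st[1:,4])
    low=M&(W[...,2]<.034)&(W[...,2]>.022); D=W[low][:,:2]
    O=W[(W[...,2]<.012)&(W[...,0]>.5)&(W[...,0]<.72)&(abs(W[...,1]-.02)<.17)][:,:2]
    def cost(v):
        g=lambda P:(P-v[:2])@rot2(v[2])
        sd=lambda Q:np.max(np.c_[abs(Q[:,0])-.145,abs(Q[:,1])-.115],1)
        h=lambda x:np.clip(x,0,.012).sum()
        return h(sd(g(D)))+h(-sd(g(O)))
    r=min((minimize(cost,[.722+dx,.019,np.radians(y)],method="Nelder-Mead",options=dict(xatol=1e-5,fatol=1e-6)) for dx in(-.005,0,.005) for y in(11,13,15)),key=lambda r:r.fun)
    c,y=r.x[:2],r.x[2]; H=c+rot2(y)@[-.114,-.042]; print(n,len(D),"centre",c.round(4),"yaw",np.degrees(y).round(2),"cost",round(r.fun,4),"hinge",H.round(4))
    for P in G:
        d=(P[:2]-H); print("  r",np.hypot(*d).round(4),"phi",(np.degrees(np.arctan2(d[1],d[0])-y)%360-180).round(1))
E
```

```text
[347.4 186.4] [352.5 205. ] grip [ 0.5705 -0.0798  0.0595] res [ 0.13 -0.18 -0.19  0.08]
[356.1 174. ] [369.9 202.9] grip [ 0.6253 -0.11    0.0614] res [ 0.35 -0.48 -0.52  0.22]
T1 1765 centre [0.7252 0.0195] yaw 12.53 cost 0.1982 hinge [ 0.6231 -0.0462]
  r 0.0624 phi 20.0
  r 0.0638 phi 79.5
T2 1730 centre [0.725  0.0195] yaw 12.6 cost 0.2149 hinge [ 0.6229 -0.0463]
  r 0.0622 phi 19.9
  r 0.0637 phi 79.6
```

Both views agree that the slicer has not moved and the lever is at about 79.6°, with its radius of 62–64 mm confirming the fit. So it is not in the notch yet. I'll push on gently and watch the force.

```bash
sed -i 's/^YAW=.*/YAW=np.radians(12.55); C=np.array([.7251,.0195])/' h.py; cat >> h.py <<'E'
def proj(n,P):
    c=cam(n); f=200/np.tan(np.radians(c["vfov"])/2); Q=np.array(c["view"])@[*P,1]; return np.array([c["cx"]+f*Q[0]/Q[2],c["cy"]+f*Q[1]/Q[2]])
E
python3 - <<'E'
from h import *
p,r,t=arc(78,.012,flip=1)
robot.goto([p[0],p[1],.16],r); robot.servo_line(p,r,speed=.12)
robot.dwell(.2); f0=np.mean([robot.read_force() for _ in range(5)],0)
for phi in list(range(78,100)):
    p,r,t=arc(phi,0,flip=1); robot.servo_line(p,r,speed=.03); fs=[]
    for _ in range(3): robot.dwell(.02); fs.append(robot.read_force())
    f=np.mean(fs,0)-f0; ft=-f[:2]@t; print(phi,round(ft,2),f.round(1))
    if phi>78 and ft>3: break
print(robot.read_t(),robot.read_position())
E
```

```text
78 0.29 [-0.3 -0.5  0.7]
79 0.4 [-0.4 -0.   0.2]
80 0.71 [-0.7  0.   0.2]
81 0.37 [-0.4  0.2  0. ]
82 0.69 [-0.7  0.4  0.1]
83 0.53 [-0.5 -0.1  0.1]
84 0.47 [-0.5  0.2  0.4]
85 -0.02 [0.  0.1 0.1]
86 -0.04 [-0.   0.3  0. ]
87 0.19 [-0.2 -0.2  0.1]
88 0.24 [-0.3  0.3  0. ]
89 0.6 [-0.7  0.3 -0. ]
90 0.49 [-0.4 -0.3  0.6]
91 0.47 [-0.6  0.3  0.1]
92 1.13 [-1.2  0.2  0.1]
93 3.86 [-4.1  0.4  0.9]
22.775 [ 0.61005294 -0.11409364  0.05182019]
```

```bash
python3 - <<'E'
from h import *
p,r,t=arc(90,.006,flip=1); robot.servo_line(p,r,speed=.08)
T=np.mean([robot.grab_frame("top")[0] for _ in range(2)],0);S,_=robot.grab_frame("scene")
def grip(phi,z):
    a=np.pi+YAW+np.radians(phi); return [HINGE[0]+.062*np.cos(a),HINGE[1]+.062*np.sin(a),z]
for ph in(80,85,90,95): print(ph,proj("top",grip(ph,.063)).round(1),proj("scene",grip(ph,.063)).round(1))
a=cv2.resize(T.astype(np.uint8)[140:205,315:395,::-1],None,fx=5,fy=5,interpolation=cv2.INTER_CUBIC)
b=cv2.resize(S[170:235,330:410,::-1],None,fx=5,fy=5,interpolation=cv2.INTER_CUBIC)
cv2.imwrite("pics/lock2.png",np.hstack([a,b])); np.savez("l2",T=T,S=S)
E
```

```text
80 [356.1 173.2] [369.1 202.6]
85 [356.  171.9] [370.1 202.1]
90 [355.9 170.6] [371.  201.6]
95 [355.6 169.3] [371.8 201.1]
```

View pics/lock2.png

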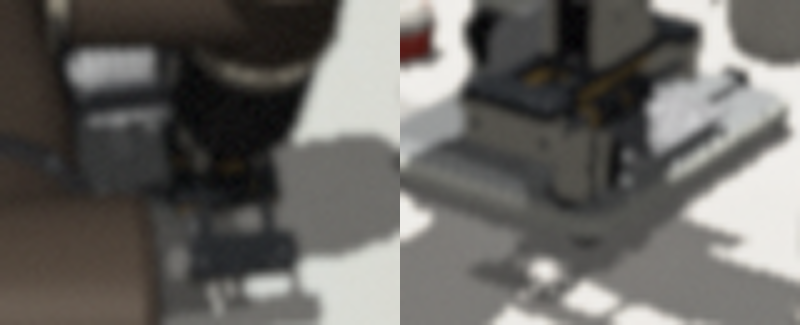

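The gripper hides the grip in both views, so I'll withdraw and measure.

```bash
cat > look.py <<'E'
from h import *
from scipy.optimize import least_squares
q=list(robot.read_qpos()); q[0]+=45; robot.movej(q)
T=np.mean([robot.grab_frame("top")[0] for _ in range(2)],0);S=robot.grab_frame("scene")[0]
def grip(phi,z):
    a=np.pi+YAW+np.radians(phi); return [HINGE[0]+.062*np.cos(a),HINGE[1]+.062*np.sin(a),z]
def cen(im,c,hu,hv):
    u,v=np.round(c).astype(int); g=im.mean(2)[v-hv:v+hv+1,u-hu:u+hu+1]; w=np.clip(75-g,0,None); V,U=np.mgrid[v-hv:v+hv+1,u-hu:u+hu+1]
    return np.array([(w*U).sum(),(w*V).sum()])/w.sum()
a=proj("top",grip(85,.063))
for _ in range(4): a=cen(T,a,3,4)
b=proj("scene",grip(85,.063))
for _ in range(4): b=np.array([cen(S,b,3,4)[0],b[1]])
r=least_squares(lambda P:np.r_[proj("top",[*P,.0605])-a,(proj("scene",[*P,.0605])-b)[:1]],[.62,-.1]); d=r.x-HINGE
print("top",a.round(2),"scene",b.round(2),"grip",r.x.round(4),"r",np.hypot(*d).round(4),"phi",(np.degrees(np.arctan2(d[1],d[0])-YAW)%360-180).round(1),"res",r.fun.round(2),robot.read_t())
A=cv2.resize(T.astype(np.uint8)[140:205,315:395,::-1],None,fx=5,fy=5,interpolation=cv2.INTER_CUBIC)
B=cv2.resize(S[170:235,330:410,::-1],None,fx=5,fy=5,interpolation=cv2.INTER_CUBIC)
cv2.imwrite("pics/lock3.png",np.hstack([A,B])); np.savez("l3",T=T,S=S)
E
python3 - <<'E'
from h import *
p=robot.read_position(); robot.servo_line([p[0],p[1],.2],speed=.3)
exec(open("look.py").read())
E
```

```text
top [355.97 171.5 ] scene [371.93 202.1 ] grip [ 0.6359 -0.1092] r 0.0643 phi 89.0 res [ 0.47 -0.45 -0.57] 25.7
```

View pics/lock3.png

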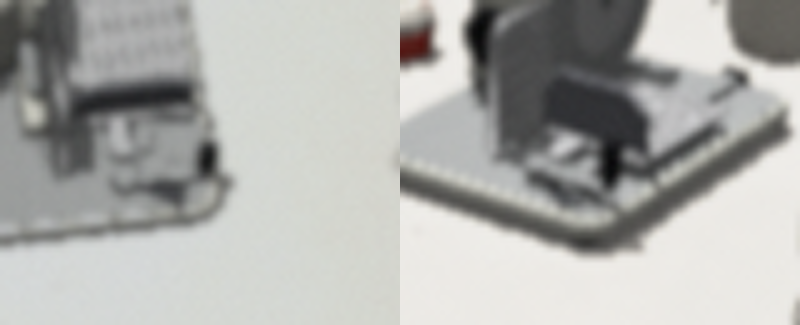

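The grip now reads 89.0°, which matches the notch. To be sure it is latched, I'll nudge it gently backwards with a force limit, since it should resist.

```bash
python3 - <<'E'
from h import *
a=np.pi+YAW+np.radians(89.5); e=np.array([np.cos(a),np.sin(a)]); t=np.array([-e[1],e[0]]); G=HINGE+.063*e
def pose(s,z=.054): return [*(G+t*s+e*.002),z]
rs=[(abs(robot.ik(pose(.024),R(a+k*np.pi))[5]-robot.read_qpos()[5]),k) for k in(0,1) if robot.ik(pose(.024),R(a+k*np.pi)) is not None]
r=R(a+min(rs)[1]*np.pi)
robot.goto(pose(.0245,.13),r); robot.servo_line(pose(.0245),r,speed=.15); robot.dwell(.15)
f0=np.mean([robot.read_force() for _ in range(5)],0); print(robot.read_t(),f0.round(2))
for s in np.arange(.0215,.006,-.001):
    robot.servo_line(pose(s),r,speed=.03); robot.dwell(.03); f=np.mean([robot.read_force() for _ in range(3)],0)-f0; ft=f[:2]@t
    print(round(s,4),round(ft,2),f.round(1))
    if ft>2.8: break
print(robot.read_t(),robot.read_position())
E
```

```text
28.2583 [-0.05  0.59  1.01]
0.0215 -0.13 [ 0.  -0.8 -1.3]
0.0205 0.26 [ 0.4 -0.7 -1.3]
0.0195 0.28 [ 0.5 -1.1 -1.5]
0.0185 0.27 [ 0.3  0.  -0.9]
0.0175 2.46 [ 2.6 -0.5 -2. ]
0.0165 4.43 [ 4.7 -0.9 -2.9]
29.9583 [ 0.65331408 -0.10629646  0.05421801]
```

The finger touched exactly where a lever at 89.5° should be, and the force rises steeply both backwards and forwards. It is latched in the notch. Next is the wedge: origin (0.440, 0.303), yaw 22°, block centre (0.391, 0.283), and the block's measured top of 50 mm fits the given 52.

```bash
cat > w.py <<'E'
from h import *
D=np.array([np.cos(YAW),np.sin(YAW)])
def best(p,a):
    c=[(abs(j[5]-robot.read_qpos()[5]),k) for k in(0,1) if (j:=robot.ik(p,R(a+k*np.pi))) is not None]; return min(c)[1]
E
python3 - <<'E'
from w import *
p=robot.read_position(); d=rot2(YAW)@[.006,0]
robot.servo_line([p[0]+d[0],p[1]+d[1],.054],speed=.08); robot.servo_line([p[0]+d[0],p[1]+d[1],.19],speed=.3)
wy=np.radians(22); g=np.array([.3909,.2831])
k=best([*g,.023],wy+np.pi/2); r=R(wy+np.pi/2+k*np.pi)
robot.goto([*g,.12],r); robot.move_gripper(.7)
print(robot.read_t(),[np.round(robot.ik([*(EDGE-.15*D),.03],R(YAW+np.pi/2+k*np.pi)),0)])
f0=np.array(robot.read_force())
robot.servo_line([*g,.023],r,speed=.12); print("df",(np.array(robot.read_force())-f0).round(2))
robot.move_gripper(0.0)
print("grip",robot.read_grip_width()*88,robot.read_finger_force(),np.round(robot.read_position(),4),(np.array(robot.read_force())-f0).round(2),robot.read_t())
open("k","w").write(str(k))
E
```

```text
33.6667 [array([ 20.,  12., -42.,   0., -35.,  82.])]
df [ 0.37 -0.06  0.73]
grip 28.05664289978084 29.94939833879471 [0.3909 0.2831 0.0231] [-0.66 -1.14  2.8 ] 35.2667
```

The block is gripped at 28.06 mm, as it should be. Now carry, lower and push in, watching the force.

```bash
python3 - <<'E'
from w import *
k=int(open("k").read()); r=R(YAW+np.pi/2+k*np.pi)
def P(ins,z): return [*(EDGE-(.132-ins)*D),z]
p=robot.read_position(); z0=.0231
robot.servo_line([p[0],p[1],.075],speed=.2)
robot.servo_line(P(-.02,.075),r,speed=.2)
robot.servo_line(P(-.02,z0+.002),speed=.15); robot.dwell(.15); f0=np.mean([robot.read_force() for _ in range(4)],0)
z=z0+.002
for z in(z0+.001,z0,z0-.0005,z0-.001,z0-.0015):
    robot.servo_line(P(-.02,z),speed=.03); robot.dwell(.05); fz=np.mean([robot.read_force() for _ in range(3)],0)-f0
    print(round(z,4),fz.round(2))
    if fz[2]>2: break
T,dT=robot.grab_frame("top");S,dS=robot.grab_frame("scene"); np.savez("w4",T=T,S=S,WT=cloud("top",dT),WS=cloud("scene",dS))
print("t",robot.read_t(),np.round(robot.read_position(),4),robot.read_grip_width()*88)
A=cv2.resize(T[130:230,270:390,::-1],None,fx=3.3,fy=3.3,interpolation=cv2.INTER_CUBIC)
B=cv2.resize(S[150:250,290:410,::-1],None,fx=3.3,fy=3.3,interpolation=cv2.INTER_CUBIC)
for n,im,o in(("top",A,(270,130)),("scene",B,(290,150))):
    for X in([*EDGE,.012],[*EDGE-.02*D,0]):
        u=(proj(n,X)-o)*3.3; cv2.circle(im,tuple(u.astype(int)),3,(0,0,255),1)
cv2.imwrite("pics/w4.png",np.hstack([A,B])); open("z","w").write(str(z))
E
```

```text
0.0241 [-1.22 -0.32 -0.73]
0.0231 [-0.38 -0.21 -0.18]
0.0226 [0.15 0.22 1.71]
0.0221 [-3.37  1.27  8.29]
t 39.4167 [ 0.4353 -0.045   0.0226] 27.946586058636225
```

View pics/w4.png

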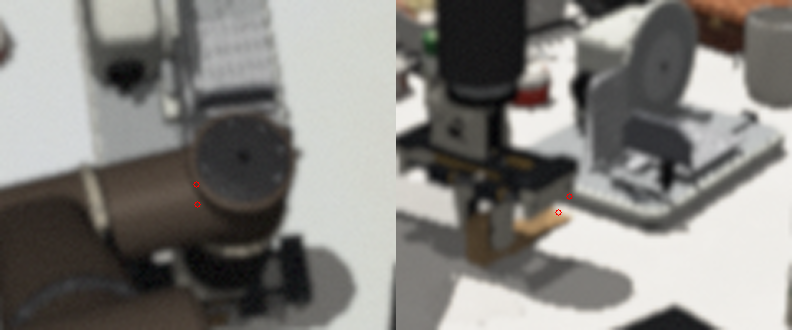

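The wedge is flat on the worktop and aligned: its visible tip corner at (567,217) in the right panel fits the predicted tip at (558,212). Pushing in now.

```bash
python3 - <<'E'
from w import *
z=.0227
def P(ins,z): return [*(EDGE-(.132-ins)*D),z]
p=robot.read_position(); robot.servo_line(P(-.018,z),speed=.05)
robot.servo_line(P(.040,z),speed=.06); robot.dwell(.1)
n=np.array([-D[1],D[0]])
c=None
for ins in np.arange(.043,.0745,.003):
    robot.servo_line(P(ins,z),speed=.03); f=np.mean([robot.read_force() for _ in range(3)],0)
    print(round(ins,3),"push",(-f[:2]@D).round(1),"side",(f[:2]@n).round(1),"z",f[2].round(1),np.round(robot.read_position(),4)[2])
    if -f[:2]@D>25: break
T,dT=zip(*[robot.grab_frame("top") for _ in range(3)]); np.savez("w5",T=T[0],W=cloud("top",np.median(dT,0)))
S,dS=zip(*[robot.grab_frame("scene") for _ in range(3)]); np.savez("w5s",S=S[0],W=cloud("scene",np.median(dS,0)))
print(robot.read_t(),robot.read_grip_width()*88)
E
```

```text
0.043 push -0.4 side 0.3 z -1.1 0.0227
0.046 push -0.3 side -1.1 z -2.2 0.0227
0.049 push -0.1 side -0.4 z -0.5 0.0227
0.052 push 1.8 side -0.3 z 1.7 0.0226
0.055 push 10.4 side 1.3 z 10.9 0.0226
0.058 push 15.6 side 1.9 z 16.0 0.0225
0.061 push 16.5 side -0.3 z 17.8 0.0225
0.064 push 16.1 side -0.0 z 17.6 0.0225
0.067 push 15.6 side -0.4 z 17.1 0.0225
0.07 push 16.1 side -0.8 z 17.4 0.0225
0.073 push 16.6 side -1.4 z 17.1 0.0225
43.9333 27.981250269756895
```

```bash
cat > chk.py <<'E'
from h import *
def front(A,B,tag):
    for nm,lo,hi in(("deck",.018,.042),("high",.06,.2)):
        W=A["W"];V=B["W"]; q=(W[...,:2]-C)@rot2(YAW)
        m=(W[...,2]>lo)&(W[...,2]<hi)&(abs(q[...,0])<.14)&(abs(q[...,1])<.108)&(abs(V[...,2]-W[...,2])<.012)&(q[...,0]<.14)
        X=q[m]; dz=(V-W)[m]
        if m.sum()<40: print(tag,nm,m.sum()); continue
        A_=np.c_[np.ones(len(X)),X]; w=np.ones(len(X),bool)
        for _ in range(4):
            c,*_=np.linalg.lstsq(A_[w],dz[w,2],rcond=None); e=abs(dz[:,2]-A_@c); w=e<2.5*np.median(e)+1e-5
        ev=lambda x,y:(c@[1,x,y]*1000).round(2)
        print(tag,nm,w.sum(),"dz FL",ev(-.12,.09),"FR",ev(-.12,-.09),"back",ev(.12,0))
front(np.load("top1.npz"),np.load("w5.npz"),"top")
front(np.load("scene1.npz"),np.load("w5s.npz"),"scene")
E
python3 chk.py; python3 - <<'E'
from h import *
S=np.load("w5s.npz")["S"]; T=np.load("w5.npz")["T"]
o=np.load("scene2.npz")["p"]
# image shift of slicer's upper back part between views (phase correlation)
for n,a,b,(u0,u1,v0,v1) in(("scene",o,S,(360,425,155,195)),("top",np.load("top1.npz")["p"],T,(290,360,105,150))):
    g=lambda i:i[v0:v1,u0:u1].mean(2).astype(np.float32)
    print(n,cv2.phaseCorrelate(g(a),g(b),cv2.createHanningWindow((u1-u0,v1-v0),cv2.CV_32F)))
A=cv2.resize(T[130:230,270:390,::-1],None,fx=3.3,fy=3.3,interpolation=cv2.INTER_CUBIC)
B=cv2.resize(S[150:250,290:410,::-1],None,fx=3.3,fy=3.3,interpolation=cv2.INTER_CUBIC)
cv2.imwrite("pics/w5.png",np.hstack([A,B]))
E
```

```text
top deck 522 dz FL 1.71 FR 2.4 back -0.24
top high 861 dz FL -1.61 FR -1.21 back 1.57
scene deck 378 dz FL 0.57 FR 1.95 back -0.61
scene high 1133 dz FL -0.5 FR -1.23 back 0.47
scene ((0.07635993548973374, -0.12753493766859592), 0.9917250408066643)
top ((-0.10823882054162937, 0.6085130678865767), 0.7843732452686922)
```

View pics/w5.png

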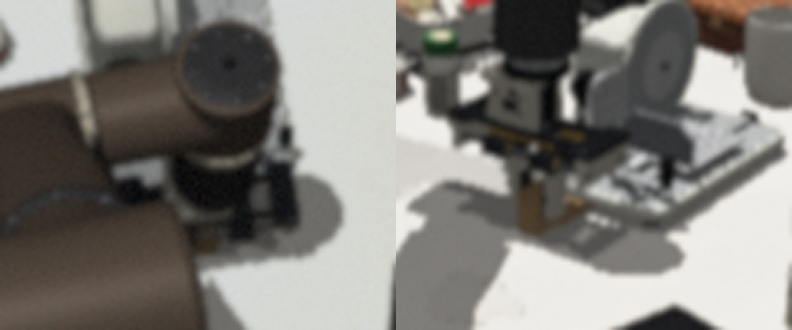

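The deck's front has risen about 2 mm, the back is unchanged, and the slicer has not shifted (0.1 px in the scene view). I'll push 4 mm further for a clear margin on both feet, confirm, and hand in.

```bash
python3 - <<'E'
from w import *
robot.servo_line([*(EDGE-(.132-.077)*D),.0227],speed=.02); robot.dwell(.4)
T,dT=zip(*[robot.grab_frame("top") for _ in range(6)]); np.savez("w5",T=T[0],W=cloud("top",np.median(dT,0)))
S,dS=zip(*[robot.grab_frame("scene") for _ in range(6)]); np.savez("w5s",S=S[0],W=cloud("scene",np.median(dS,0)))
exec(open("chk.py").read())
o=np.load("scene2.npz")["p"]; g=lambda i:i[155:195,360:425].mean(2).astype(np.float32)
print(cv2.phaseCorrelate(g(o),g(S[0]),cv2.createHanningWindow((65,40),cv2.CV_32F)))
print(robot.read_t(),np.round(robot.read_force(),1),robot.read_grip_width()*88,robot.read_finger_force(),np.round(robot.read_position(),4),EDGE-.055*D)
E
```

```text
top deck 508 dz FL 3.27 FR 3.24 back 0.05
top high 819 dz FL -1.75 FR -1.49 back 1.62
scene deck 354 dz FL 2.16 FR 2.83 back -0.34
scene high 1107 dz FL -0.22 FR -1.45 back 0.57
((0.07420158306941715, 0.08856981404092323), 0.9852038794093662)
45.2833 [-15.4  -4.6  17.4] 28.227257425491892 30.003158748149872 [ 0.5249 -0.0259  0.0225] [ 0.52987865 -0.0239583 ]
```

Both front feet are about 2.5–3 mm up, the rear is still down, and the grip is firm and steady. Handing in.

```bash
python3 -c "
from rig import robot
print(robot.job_done())"
```

```text
the job is handed in; nothing more can be done
None
```

I handed the job in at about 45 s: the carriage lock is latched in its notch, both front feet are about 2–3 mm off the worktop by camera depth, the slicer did not shift measurably, and the gripper is still holding the wedge.

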